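# Clear the wash tank's lid and hold it at its balance point

### The job

I want to screw the new stay onto the lid of the parts-washing tank: first take the basket of parts off the lid without tipping it and hang it by its handle bar across both prongs of the drip stand's hook, and let go of it. Then take the lid by its front handle, swing it up to the point where it balances between falling shut and falling open, and hold it still there, never letting it drop or flop over backwards: finish while still holding the handle. Leave the other things on the bench where they are.

Things in the scene. Friction and masses are not known exactly. Their poses are not given: they have to be found in the camera images.
- washer: the wash tank: fixed grey sheet-steel box, 190 deep (x) x 320 wide (y) x 100 high, with a hinged lid of the same grey, whose flat top is 138 above the bench when shut. Origin at the centre of its underside; its own -x is its front (handle side, towards the robot), x and y level, turned a little about the vertical
- lid_hinge (a point): middle of the lid's hinge axis, along the tank's top rear edge: 99 behind (+x) the tank's origin, 102 above the bench; the axis runs along the tank's y
- lid_angle (a joint): lid angle in rad: 0 shut, growing as its front rises, back stop at 2.0. The lid (328 wide, 198 from hinge to front, 36 deep, hollow below, 0.83 kg) swings with almost no friction and nothing holds it up. It balances at 1.32 rad (76 degrees from shut): shut, its centre of mass lies 110 in front of and 28 above the hinge axis; below that it falls shut, beyond it open
- lid: the lid with its handle; origin on the middle of the hinge axis (same point as lid_hinge), axes as the tank's when shut, turning with the lid: its own -x runs from the hinge to the front edge, y along the hinge, z out of its top
- lid_handle (a point): the lid's front handle: round level steel bar 12 thick, 130 long, parallel to the hinge, 40 in front of the lid's front face (34 free behind it), a leg at each end. Origin at the bar's middle: lid shut, 238 in front of and 17 above the hinge axis; at balance 43 in front and 235 above, on top of the raised lid. y along the bar. The bar can turn between the fingers
- basket: wire parts basket with sprockets in it, 110 (x) x 150 (y) x 65 high, with a fixed upright hoop handle; 0.3 to 0.6 kg; at the start it stands on the shut lid. Origin at the centre of its underside, z up
- basket_bar (a point): middle of the straight, level top bar of the basket's hoop: round bar 10 thick, 124 long along the basket's y, 150 above its underside; 80 are free between bar and basket rim, 130 between the hoop's legs
- stand: the fixed drip stand: steel tray 200 x 220 x 16, post behind it 235 high with a two-pronged hook. Origin at the tray's centre on the bench; its -x is the way the prongs point (roughly to the robot). Prongs: level round bars 10 thick, centre line 215 above the bench, at y = +40 and -40, from a plate at x = +97 to x = -35, where the ends turn up to 242 above the bench at x = -50
- hook_seat (a point): where the middle of the basket's bar lies when hung across both prongs: midway between them, at stand x = 0, 225 above the bench; 40 farther out or 35 farther in is still on. The bar comes in from the prongs' free ends, over the turned-up tips, with the basket below the prongs, and is then lowered
- stay: the new lid stay: two flat steel links riveted in the middle, 155 x 14 x 8, lying on the bench in front of the tank, below the lid handle; origin under its middle. Bystander: leave it
- degreaser: white plastic bottle, 66 across and 190 high, standing by the right-hand (-y) side of the tank; origin at the centre of its base. Bystander
- grease: squat white jar with a black lid, 76 across and 55 high, on the robot's left; origin at the centre of its base. Bystander
- chainring: flat aluminium toothed ring, 172 across, 4 thick, lying on the bench; origin at its centre on the bench. Bystander
- crank: aluminium crank arm, about 190 long, 22 high, lying on the bench; origin under its middle. Bystander
- cassette: stack of steel sprockets, 110 across at the base, 35 high, on the bench behind; origin at the centre of its base. Bystander
- wrench: steel spanner, 190 long, lying on the bench; origin under its middle. Bystander

How it is judged:
By the outcome, as a careful person would: the job done as asked, in the order asked, and still so for the second after the job is handed in, while the arm keeps its last pose, push and grip.
It also fails if it takes over 64 s, if anything falls off the work surface, if the arm or the gripper's body presses on something with over 40 N, if the wrist force passes 120 N, or if a joint passes its speed limit or range.

### The arm

A 7-joint arm with a two-finger parallel gripper is mounted at the origin on the work surface. World frame = base frame: x ahead of the robot, y to its left, z up, the work surface at z = 0. Lengths are in m, angles in rad, forces in N, time in s.
With the tool pointing down it reaches from about 0.425 to 0.875 m from the base axis. Payload 4.7 kg.
Tool frame: the origin (TCP) lies midway between the tips of the shut fingers; the grasp point (between the pads) lies 19 mm behind it; z points along the fingers, y is the direction in which the jaws open and shut (so a half turn about z gives the same grasp; the last joint's range is limited). The gripper opens to 87 mm and grips with 3 to 60 N. Pads are 19 mm wide; open, the fingers measure 117 mm over their backs; the gripper's body (75 mm by 190 mm) begins 51 mm behind the grasp point.
Start: joints at [1.191, 0.321, -0.07, 1.45, 0.023, 1.371, -0.057], TCP at [0.249, -0.6, 0.223] pointing down, gripper open.
Joint ranges: [-2.86, 2.86], [-0.3, 2.09], [-1.38, 1.24], [0.06, 2.45], [-1.56, 4.7], [0.09, 2.05], [-2.69, 2.69]. Speed limits (rad/s): [2.57, 2.57, 3.14, 3.14, 3.14, 3.14, 3.14].

### API

Orientations are given as a rotation vector (axis times angle).
In Python, from bench import ctrl, optics gives the robot as it stands. The module is installed in compiled form; this text tells all that it offers.
- The arm moves only by the tool step_arm, never from a script. Its argument "deltas" is a list of rows, each a list of 7 numbers: the turn, a rotation vector about the tool's x, y, z in degrees, then the shift along the tool's x, y, z in mm, then the finger opening in mm, from 0 to 87. A call has exactly 8 rows; each row is the pose to reach, as a shift and turn from the pose commanded when the call began, along the tool's axes at that moment; what a row does not reach only later rows make up. A row lasts 1/8 s, in which the tool goes at most 62.5 mm and 10.7 degrees, less where a joint would pass 70% of its speed; a pose out of reach is approached as far as the arm can. A call with a gripper value outside its range is refused whole. The fingers move at their own pace and stop on an object; "newtons" is the grip in N (left out, the last holds). Time passes only in rows, so rows that repeat a pose let the fingers close, or fill a call up. It gives the time, the measured TCP pose, the force and the opening at its end, in the units of the state.
- ctrl.get_state(): the state, without advancing time (a new reading comes with each control period).
- optics.get_image(name): name is "side" or "top" or "wrist"; returns the picture (384x512x3 uint8, red, green, blue); there is no depth.
- optics.get_calibration(name): a dict with "K" (3x3 intrinsics, pixels), "R" (3x3) and "t" (3): a world point X has camera coordinates R X + t. Camera axes: x right, y down, z forward; pixel columns grow to the right and rows downward; lengths in m; the calibration is good to about 2 mm. The wrist camera is an equidistant fisheye: a pixel r from the principal point sees the ray r / f radians off the axis. A picture is of the moment at which its call begins: read the wrist's pose just before it. get_calibration takes no time and is no camera call; for the wrist camera it gives the pose at the moment of the call.
- ctrl.close_job(): hands the job in, once; it reports no verdict.
The state is a dict: "time": time; "joint_positions": joint angles; "qd": joint speeds; "joint_torque": joint torques, N m; "position": TCP position; "tool_rot": TCP orientation; "ft_force": force on the tool from outside, world axes, zero at the start; "torque": the same for the moment, N m; "grip_width": opening from 0.0 (shut) to 1.0 (fully open).
Only numpy, scipy, OpenCV 4.12 (cv2) and the standard library are available. Lean on these libraries where they do the work, as an engineer would, in place of code of your own. Each camera call takes 0.05 s, during which the arm holds its last target.

## Working session

There is one attempt and no reset: what is moved stays moved. The work goes in short steps, Python scripts to look and compute and a tool call to move; the robot and the scene stay as the last step left them, time stands still between calls to the robot, and variables do not carry over. Pictures are saved under pics/ and viewed, and the job is handed in when it is done.

Besides the shell and the picture viewer there is one more tool, called after "Request:" in YAML: its name, and indented under it one key for each argument. step_arm: Moves the arm, as the interface text tells. Its arguments: {"type":"object","properties":{"deltas":{"type":"array"},"newtons":{"type":"number"}},"required":["deltas"]}

```bash
mkdir -p pics; cat > h.py <<'E'
import numpy as np, cv2
from scipy.spatial.transform import Rotation as R
from bench import ctrl, optics
E
python3 - <<'E'
from h import *
s=ctrl.get_state()
for k,v in s.items(): print(k,np.round(v,4))
for n in("side","top","wrist"):
    c=optics.get_calibration(n); print(n,{k:np.round(v,4).tolist() for k,v in c.items()})
    im=optics.get_image(n); cv2.imwrite(f"pics/{n}0.png",im[:,:,::-1])
E
```

```text
time 0.0
joint_positions [ 1.1911  0.3218 -0.0701  1.4517  0.0226  1.3708 -0.0569]
qd [ 0.      0.0009 -0.0005  0.0004 -0.0018  0.0008  0.0011]
joint_torque [-1.00000e-04 -4.91284e+01 -4.04300e-01 -3.12524e+01 -6.41000e-02
  4.37000e-02  2.00000e-04]
position [ 0.2492 -0.5997  0.2215]
tool_rot [-3.079e+00 -6.144e-01  7.000e-04]
ft_force [ 0.6374 -0.4121 -0.4142]
torque [ 0.0165 -0.0382 -0.0057]
grip_width 1.0013
side {'K': [[498.923, 0.0, 257.2221], [0.0, 498.923, 189.1134], [0.0, 0.0, 1.0]], 'R': [[-0.8418, -0.5393, 0.0219], [-0.3846, 0.571, -0.7253], [0.3786, -0.619, -0.6881]], 't': [0.4917, 0.3369, 1.4506]}
top {'K': [[353.2856, 0.0, 256.3684], [0.0, 353.2856, 190.9699], [0.0, 0.0, 1.0]], 'R': [[0.0197, -0.9998, 0.0042], [-0.9729, -0.0202, -0.2304], [0.2304, 0.0005, -0.9731]], 't': [0.0276, 0.6004, 1.0104]}
wrist {'K': [[297.3186, 0.0, 251.201], [0.0, 297.3186, 188.2964], [0.0, 0.0, 1.0]], 'R': [[0.3842, -0.9233, -0.0017], [-0.8802, -0.3668, 0.3012], [-0.2787, -0.1142, -0.9535]], 't': [-0.65, -0.0369, 0.3916]}
```

View pics/side0.png

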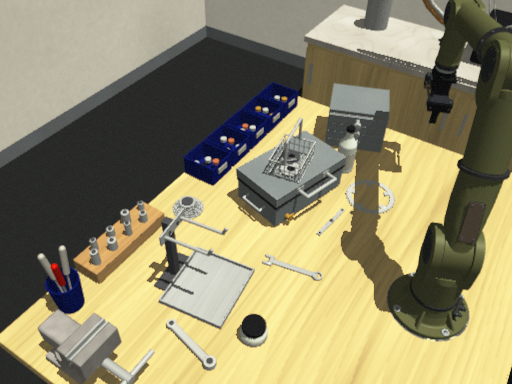

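View pics/top0.png

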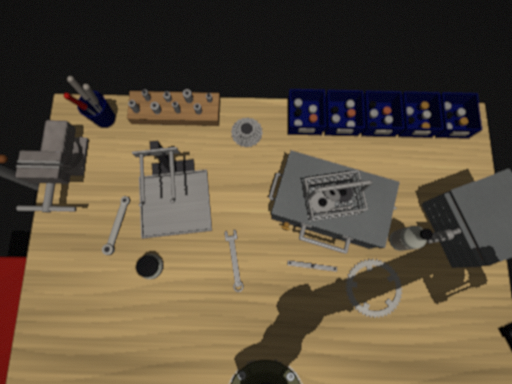

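View pics/wrist0.png

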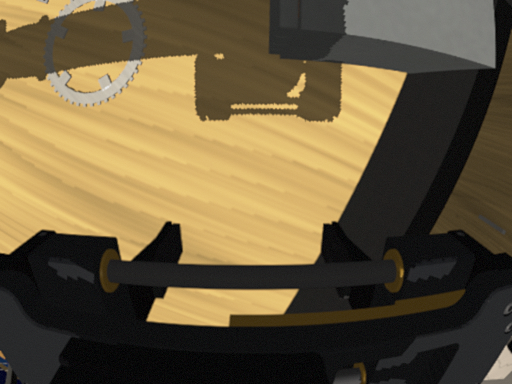

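```bash
python3 - <<'E'
import cv2
t=cv2.imread("pics/top0.png"); s=cv2.imread("pics/side0.png")
def c(im,x0,y0,x1,y1,k,n): cv2.imwrite(n,cv2.resize(im[y0:y1,x0:x1],None,fx=k,fy=k,interpolation=cv2.INTER_CUBIC))
c(t,260,140,410,260,5,"pics/c1.png")
c(t,120,130,225,250,5,"pics/c2.png")
c(s,225,110,375,225,5,"pics/c3.png")
c(s,150,190,270,330,4,"pics/c4.png")
E
```

```text
(no output)
```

View pics/c1.png

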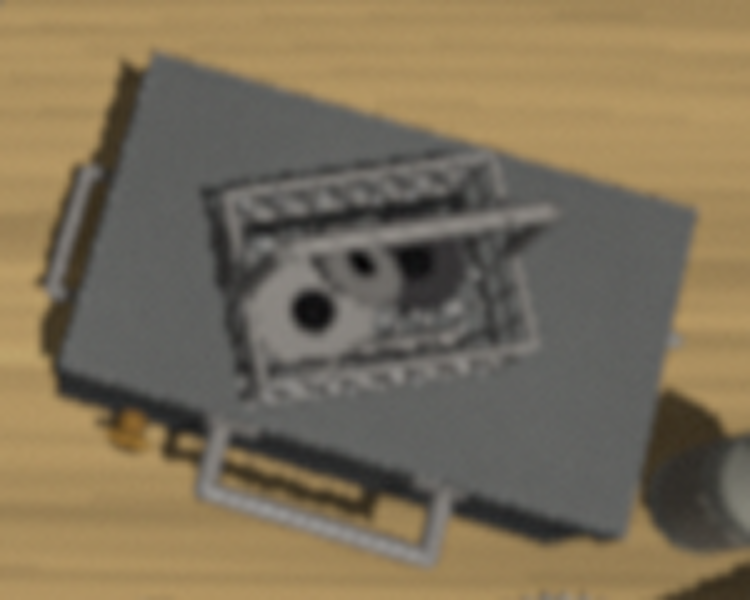

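View pics/c2.png

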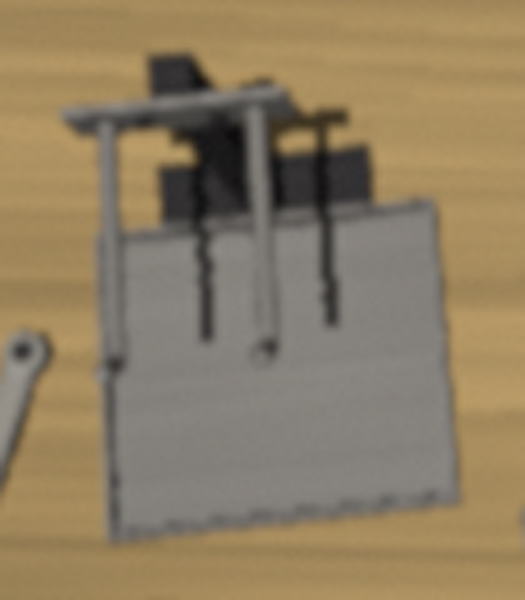

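View pics/c3.png

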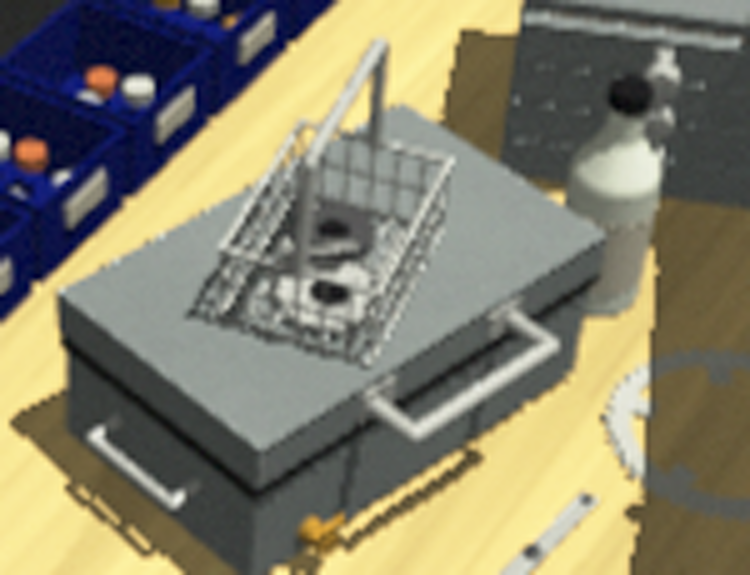

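View pics/c4.png

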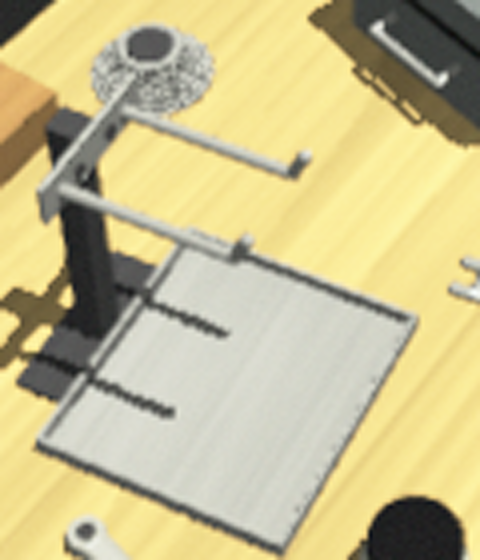

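```bash
cat >> h.py <<'E'
def ray(n,u):
    c=optics.get_calibration(n); K,Rm,t=(np.array(c[k]) for k in("K","R","t"))
    u=cv2.undistortPoints(np.array(u,float).reshape(-1,1,2),K,None).reshape(-1,2)
    d=np.c_[u,np.ones(len(u))]@Rm
    return -Rm.T@t, d
def plane(n,u,z):
    o,d=ray(n,u); return o+d*((z-o[2])/d[:,2])[:,None]
def tri(u1,u2,n1="top",n2="side"):
    P=[]
    for n in(n1,n2):
        c=optics.get_calibration(n);P.append(np.array(c["K"])@np.c_[c["R"],c["t"]])
    X=cv2.triangulatePoints(P[0],P[1],np.array(u1,float).T.copy(),np.array(u2,float).T.copy()); return (X[:3]/X[3]).T
def uncrop(p,off,k): return (np.array(p,float)+.5)/k-.5+np.array(off)
np.set_printoptions(precision=4,suppress=True)
E
python3 - <<'E'
from h import *
A=lambda p:uncrop(p,(260,140),5)
B=lambda p:uncrop(p,(120,130),5)
C=lambda p:uncrop(p,(225,110),5)
D=lambda p:uncrop(p,(150,190),4)
L=plane("top",A([(152,52),(696,210),(625,538),(60,372)]),.138);print("lid",L,L.mean(0))
Ls=plane("side",C([(60,293),(402,108),(605,238),(262,450)]),.138);print("lid side",Ls,Ls.mean(0))
for Q in(L,Ls):
  a=np.arctan2(*(Q[0]-Q[1])[[1,0]])-np.pi/2, np.arctan2(*(Q[3]-Q[2])[[1,0]])-np.pi/2; print("yaw",np.degrees(a),[np.linalg.norm(Q[i]-Q[i-1]) for i in range(4)])
b=A([(315,247),(557,212)]);bs=C([(312,155),(378,47)])
print("bar",plane("top",b,.288),plane("side",bs,.288),tri(b,bs))
h=A([(205,493),(432,560)]);hs=C([(418,432),(552,344)])
print("handle",plane("top",h,.119),plane("side",hs,.119),tri(h,hs))
T=plane("top",B([(100,238),(435,203),(458,500),(112,540)]),.016);print("tray",T,T.mean(0))
T=plane("side",D([(185,238),(415,318),(280,550),(40,440)]),.016);print("tray s",T,T.mean(0))
print("prongs top", plane("top",B([(108,125),(113,362),(258,108),(264,350)]),.215))
print("prongs side", plane("side",D([(128,115),(292,175),(65,192),(235,256)]),.215))
E
```

```text
lid [[ 0.7096 -0.0568  0.138 ]
 [ 0.6199 -0.3704  0.138 ]
 [ 0.4315 -0.3174  0.138 ]
 [ 0.5179 -0.0045  0.138 ]] [ 0.5697 -0.1873  0.138 ]
lid side [[ 0.7076 -0.06    0.138 ]
 [ 0.617  -0.3685  0.138 ]
 [ 0.43   -0.3171  0.138 ]
 [ 0.5192 -0.0076  0.138 ]] [ 0.5685 -0.1883  0.138 ]
yaw [-15.9534 -15.4354] [np.float64(0.19869713845747605), np.float64(0.3261569325247991), np.float64(0.19574948038985823), np.float64(0.3245832707178877)]
yaw [-16.3608 -16.0797] [np.float64(0.19550211660586997), np.float64(0.3215922225508141), np.float64(0.19393003596363373), np.float64(0.3221114893885587)]
bar [[ 0.5564 -0.1211  0.288 ]
 [ 0.5765 -0.2398  0.288 ]] [[ 0.5544 -0.1115  0.288 ]
 [ 0.576  -0.2337  0.288 ]] [[ 0.5597 -0.1227  0.2782]
 [ 0.5792 -0.2416  0.2819]]
handle [[ 0.4535 -0.0881  0.119 ]
 [ 0.4186 -0.2151  0.119 ]] [[ 0.4537 -0.0946  0.119 ]
 [ 0.4194 -0.2189  0.119 ]] [[ 0.4515 -0.0876  0.126 ]
 [ 0.418  -0.2141  0.1233]]
tray [[0.6506 0.419  0.016 ]
 [0.6787 0.2033 0.016 ]
 [0.4853 0.1788 0.016 ]
 [0.456  0.3929 0.016 ]] [0.5677 0.2985 0.016 ]
tray s [[0.6753 0.2144 0.016 ]
 [0.483  0.18   0.016 ]
 [0.4526 0.3967 0.016 ]
 [0.6471 0.4191 0.016 ]] [0.5645 0.3026 0.016 ]
prongs top [[0.6598 0.3524 0.215 ]
 [0.5296 0.3374 0.215 ]
 [0.6712 0.2722 0.215 ]
 [0.5377 0.259  0.215 ]]
prongs side [[0.6642 0.2728 0.215 ]
 [0.5375 0.2547 0.215 ]
 [0.6547 0.3511 0.215 ]
 [0.5276 0.3322 0.215 ]]
```

```bash
cat >> h.py <<'E'
def Rdown(psi,tilt=0):
    # tool y at azimuth psi deg, z down; tilt: deg about tool x
    p=np.radians(psi); y=np.array([np.cos(p),np.sin(p),0]); z=np.array([0,0,-1.]); x=np.cross(y,z)
    return R.from_matrix(np.c_[x,y,z])*R.from_euler('x',tilt,degrees=True)
def delta(pos,psi,tilt=0,s=None):
    s=s or ctrl.get_state(); R0=R.from_rotvec(s["tool_rot"]); p=np.array(s["position"])
    sh=R0.inv().apply(np.array(pos)-p)*1000; rv=(R0.inv()*Rdown(psi,tilt)).as_rotvec(degrees=True)
    print("t",round(s["time"],2),"pos",p,"ft",np.round(s["ft_force"],1),"grip",round(s["grip_width"]*87,1)); print("turn",rv.round(2),"shift",sh.round(1)); return rv,sh
E
python3 - <<'E'
from h import *
delta([.249,-.6,.40],-67.4)
delta([.5665,-.1785,.40],9.6)
E
```

```text
t 0.15 pos [ 0.2492 -0.5999  0.2217] ft [ 0.  -0.3 -0.2] grip 87.1
turn [-0.09  0.01 -0.03] shift [  -0.3   -0.2 -178.3]
t 0.15 pos [ 0.2492 -0.5999  0.2217] ft [ 0.  -0.3 -0.2] grip 87.1
turn [ -0.08  -0.05 -77.03] shift [ 454.7 -267.6 -177.9]
```

Request:
step_arm:
  deltas:
    - [0,0,0,0,0,-50,87]
    - [0,0,-5,20,-10,-100,87]
    - [0,0,-11,55,-32,-140,87]
    - [0,0,-18,95,-56,-170,87]
    - [0,0,-25,138,-81,-178,87]
    - [0,0,-32,181,-106,-178,87]
    - [0,0,-39,224,-132,-178,87]
    - [0,0,-46,267,-157,-178,87]

```text
time: 1.15
position: [0.4364, -0.3513, 0.4004]
tool_rot: [-2.592, -1.775, 0.0]
ft_force: [-0.1, -0.2, 0.4]
grip_width: 0.998
```

```bash
python3 - <<'E'
from h import *
delta([.5665,-.1785,.40],9.6)
E
```

```text
t 1.15 pos [ 0.4364 -0.3513  0.4004] ft [-0.1 -0.2  0.4] grip 86.9
turn [ -0.01   0.01 -30.81] shift [208.2  58.8   0.4]
```

Request:
step_arm:
  deltas:
    - [0,0,-7,45,13,0,87]
    - [0,0,-14,90,26,0,87]
    - [0,0,-21,135,38,0,87]
    - [0,0,-27,175,50,0,87]
    - [0,0,-31,200,57,0,87]
    - [0,0,-31,208,59,0,87]
    - [0,0,-31,208,59,0,87]
    - [0,0,-31,208,59,0,87]

```text
time: 2.15
position: [0.5659, -0.1828, 0.4006]
tool_rot: [2.033, 2.395, -0.002]
ft_force: [-0.1, -2.0, 0.1]
grip_width: 0.997
```

```bash
python3 - <<'E'
from h import *
delta([.5665,-.1785,.40],9.6)
cal=optics.get_calibration("wrist");im=optics.get_image("wrist"); cv2.imwrite("pics/w1.png",im[:,:,::-1])
import pickle;pickle.dump(cal,open("w1.pkl","wb"))
im=optics.get_image("side"); cv2.imwrite("pics/s1.png",im[:,:,::-1])
E
```

```text
t 2.15 pos [ 0.5659 -0.1828  0.4006] ft [-0.1 -2.   0.1] grip 86.8
turn [-0.04  0.06 -0.24] shift [4.1 1.3 0.6]
```

View pics/w1.png

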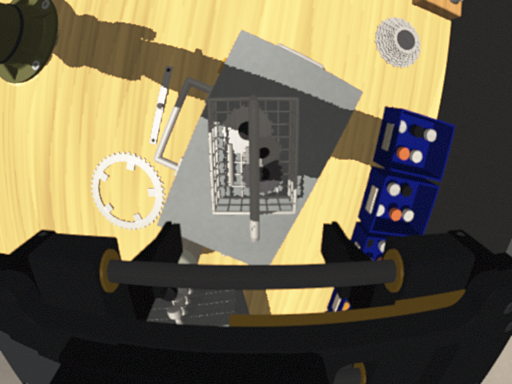

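View pics/s1.png

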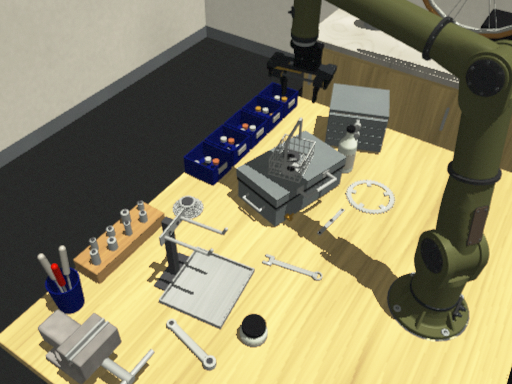

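```bash
cat >> h.py <<'E'
def fish(cal,u,z):
    K,Rm,t=(np.array(cal[k]) for k in("K","R","t"))
    D=cv2.fisheye.undistortPoints(np.array(u,float).reshape(-1,1,2),K,np.zeros(4)).reshape(-1,2)
    d=np.c_[D,np.ones(len(D))]@Rm; o=-Rm.T@t
    return o+d*((z-o[2])/d[:,2])[:,None]
E
python3 - <<'E'
from h import *; import pickle
cal=pickle.load(open("w1.pkl","rb"))
im=cv2.imread("pics/w1.png");cv2.imwrite("pics/c5.png",cv2.resize(im[80:260,190:320],None,fx=4.5,fy=3.3,interpolation=cv2.INTER_CUBIC))
for z in(.278,.284,.288):print(z,fish(cal,[(253,97),(254,241)],z))
print("lid",fish(cal,[(242,30),(361,92),(264,264)],.138))
E
```

```text
0.278 [[ 0.5542 -0.101   0.278 ]
 [ 0.5799 -0.2484  0.278 ]]
0.284 [[ 0.5542 -0.101   0.284 ]
 [ 0.5793 -0.2453  0.284 ]]
0.288 [[ 0.5542 -0.101   0.288 ]
 [ 0.5789 -0.2432  0.288 ]]
lid [[ 0.5238 -0.0073  0.138 ]
 [ 0.709  -0.0616  0.138 ]
 [ 0.617  -0.3612  0.138 ]]
```

View pics/c5.png

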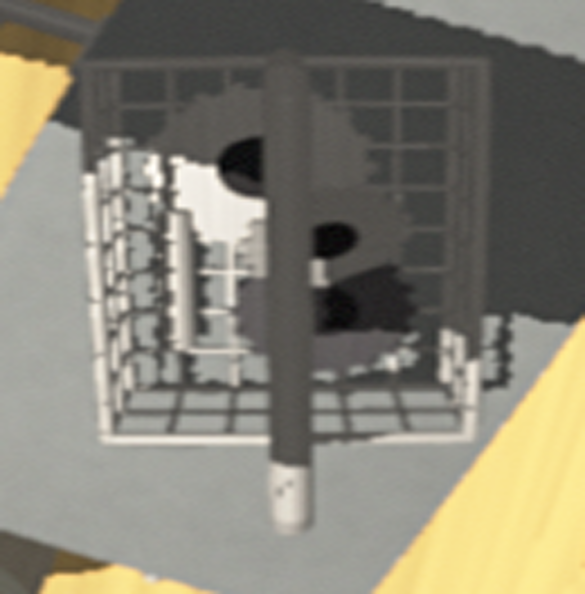

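Request:
step_arm:
  deltas:
    - [0,0,0,4,1.5,20,87]
    - [0,0,0,4,1.5,45,87]
    - [0,0,0,4,1.5,70,87]
    - [0,0,0,4,1.5,95,87]
    - [0,0,0,4,1.5,115,87]
    - [0,0,0,4,1.5,128,87]
    - [0,0,0,4,1.5,132,87]
    - [0,0,0,4,1.5,132,87]

```text
time: 3.25
position: [0.5676, -0.1768, 0.269]
tool_rot: [2.029, 2.398, 0.0]
ft_force: [-0.4, 0.5, -0.1]
grip_width: 1.005
```

```bash
python3 - <<'E'
from h import *
delta([.567,-.1785,.268],9.6)
im=optics.get_image("wrist"); cv2.imwrite("pics/w2.png",im[:,:,::-1])
im=optics.get_image("side"); cv2.imwrite("pics/s2.png",cv2.resize(im[90:210,220:370],None,fx=5,fy=5,interpolation=2)[:,:,::-1])
E
```

```text
t 3.25 pos [ 0.5676 -0.1768  0.269 ] ft [-0.4  0.5 -0.1] grip 87.4
turn [ 0.03  0.02 -0.06] shift [-1.5 -0.9  1. ]
```

View pics/w2.png

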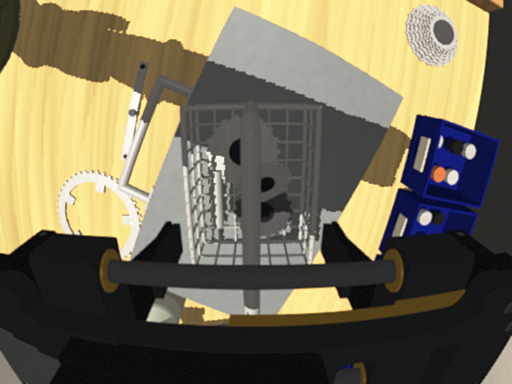

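View pics/s2.png

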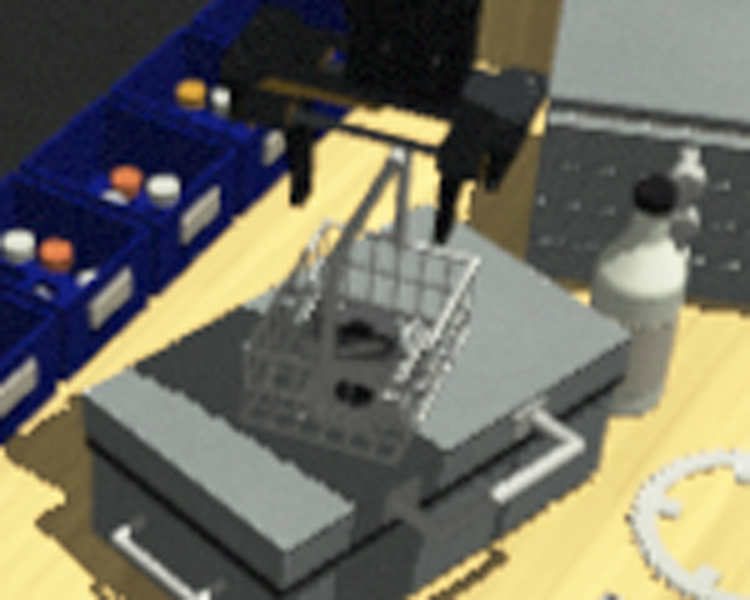

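Request:
step_arm:
  deltas:
    - [0,0,0,0,0,0,60]
    - [0,0,0,0,0,0,40]
    - [0,0,0,0,0,0,20]
    - [0,0,0,0,0,0,0]
    - [0,0,0,0,0,0,0]
    - [0,0,0,0,0,0,0]
    - [0,0,0,0,0,0,0]
    - [0,0,0,0,0,0,0]
  newtons: 45

```text
time: 4.35
position: [0.5675, -0.1766, 0.2686]
tool_rot: [2.028, 2.399, -0.0]
ft_force: [-0.8, -0.3, 0.6]
grip_width: 0.173
```

Request:
step_arm:
  deltas:
    - [0,0,0,0,0,0,0]
    - [0,0,0,0,0,0,0]
    - [0,0,0,0,0,-2,0]
    - [0,0,0,0,0,-5,0]
    - [0,0,0,0,0,-9,0]
    - [0,0,0,0,0,-14,0]
    - [0,0,0,0,0,-20,0]
    - [0,0,0,0,0,-25,0]

```text
time: 5.35
position: [0.5676, -0.1766, 0.2942]
tool_rot: [2.028, 2.399, 0.0]
ft_force: [0.5, 0.3, -5.8]
grip_width: 0.097
```

```bash
python3 - <<'E'
from h import *
delta([.567,-.1785,.268],9.6)
im=optics.get_image("side"); cv2.imwrite("pics/s3.png",cv2.resize(im[90:210,220:370],None,fx=5,fy=5,interpolation=2)[:,:,::-1])
im=optics.get_image("wrist"); cv2.imwrite("pics/w3.png",im[:,:,::-1])
E
```

```text
t 5.35 pos [ 0.5676 -0.1766  0.2942] ft [ 0.5  0.3 -5.8] grip 8.4
turn [ 0.02  0.02 -0.04] shift [-1.8 -0.9 26.2]
```

View pics/s3.png

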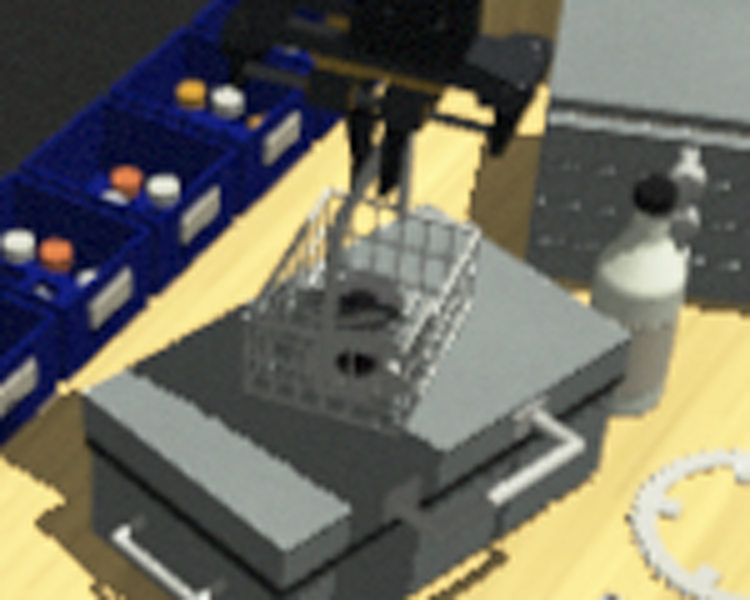

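View pics/w3.png

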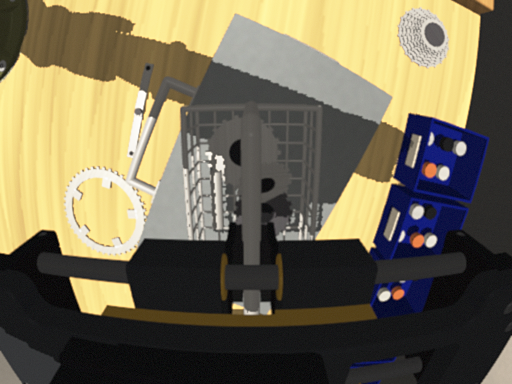

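```bash
python3 - <<'E'
from h import *
delta([.417,.281,.36],7.4)
E
```

```text
t 5.45 pos [ 0.5679 -0.1766  0.2945] ft [-0.1  0.9 -6.2] grip 8.3
turn [0.08 0.05 2.16] shift [476.3 -72.7 -66. ]
```

Request:
step_arm:
  deltas:
    - [0,0,0,3,0,-6,0]
    - [0,0,0,10,-1,-16,0]
    - [0,0,0.3,23,-3,-28,0]
    - [0,0,0.5,42,-6,-40,0]
    - [0,0,0.7,66,-10,-50,0]
    - [0,0,0.9,95,-14,-58,0]
    - [0,0,1.1,128,-19,-63,0]
    - [0,0,1.3,163,-24,-66,0]

```text
time: 6.45
position: [0.5157, -0.0171, 0.3605]
tool_rot: [2.054, 2.376, 0.0]
ft_force: [-0.1, 0.5, -6.2]
grip_width: 0.097
```

Request:
step_arm:
  deltas:
    - [0,0,0.1,36,-6,0,0]
    - [0,0,0.2,73,-11,0,0]
    - [0,0,0.3,110,-17,0,0]
    - [0,0,0.4,146,-22,0,0]
    - [0,0,0.5,180,-27,0,0]
    - [0,0,0.6,210,-32,0,0]
    - [0,0,0.7,236,-36,0,0]
    - [0,0,0.8,258,-39,0,0]

```text
time: 7.45
position: [0.4388, 0.2326, 0.3601]
tool_rot: [2.068, 2.363, -0.0]
ft_force: [1.1, -0.2, -6.7]
grip_width: 0.098
```

```bash
python3 - <<'E'
from h import *
delta([.417,.281,.36],7.4)
E
```

```text
t 7.45 pos [0.4388 0.2326 0.3601] ft [ 1.1 -0.2 -6.7] grip 8.5
turn [0.05 0.06 0.22] shift [ 50.9 -15.2   0. ]
```

Request:
step_arm:
  deltas:
    - [0,0,0.2,20,-4,0,0]
    - [0,0,0.2,33,-8,0,0]
    - [0,0,0.2,42,-12,0,0]
    - [0,0,0.2,47,-14,8,0]
    - [0,0,0.2,49,-15,25,0]
    - [0,0,0.2,49,-15,45,0]
    - [0,0,0.2,49,-15,65,0]
    - [0,0,0.2,49,-15,80,0]

```text
time: 8.45
position: [0.4195, 0.2753, 0.2774]
tool_rot: [-2.077, -2.356, 0.004]
ft_force: [-0.2, -0.0, -5.8]
grip_width: 0.1
```

Request:
step_arm:
  deltas:
    - [0,0,0,0,0,15,0]
    - [0,0,0,0,0,24,0]
    - [0,0,0,0,0,27,0]
    - [0,0,0,0,0,27,0]
    - [0,0,0,0,0,27,0]
    - [0,0,0,0,0,27,0]
    - [0,0,0,0,0,27,0]
    - [0,0,0,0,0,27,0]

```text
time: 9.45
position: [0.4198, 0.2765, 0.2526]
tool_rot: [2.076, 2.358, 0.0]
ft_force: [0.1, -0.4, -6.2]
grip_width: 0.095
```

```bash
python3 - <<'E'
from h import *
delta([.417,.281,.252],7.4)
for n in("side","top","wrist"):
  im=optics.get_image(n); cv2.imwrite(f"pics/{n}4.png",im[:,:,::-1])
s=cv2.imread("pics/side4.png"); cv2.imwrite("pics/s4.png",cv2.resize(s[170:350,140:330],None,fx=4,fy=3.3,interpolation=2))
s=cv2.imread("pics/side4.png"); cv2.imwrite("pics/s4.png",cv2.resize(s[170:350,140:330],None,fx=3.3,fy=3.3,interpolation=2))
s=cv2.imread("pics/top4.png"); cv2.imwrite("pics/t4.png",cv2.resize(s[130:290,100:250],None,fx=3.7,fy=3.7,interpolation=2))
E
```

```text
t 9.45 pos [0.4198 0.2765 0.2526] ft [ 0.1 -0.4 -6.2] grip 8.2
turn [ 0.01  0.01 -0.14] shift [ 4.8 -2.2  0.6]
```

View pics/s4.png

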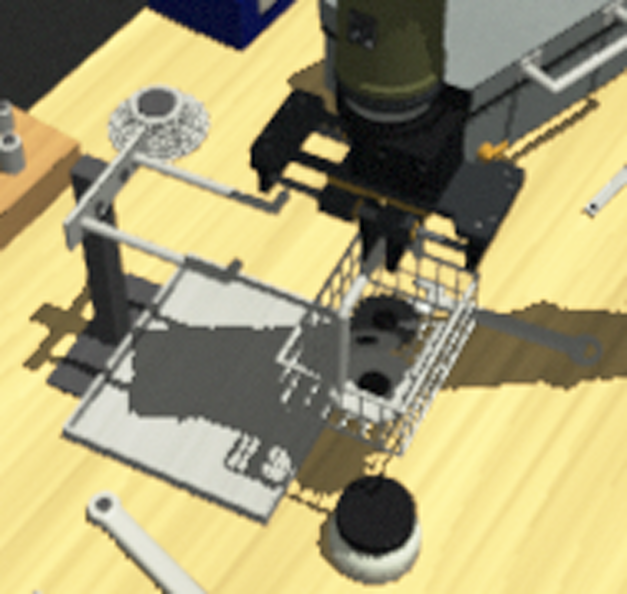

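View pics/t4.png

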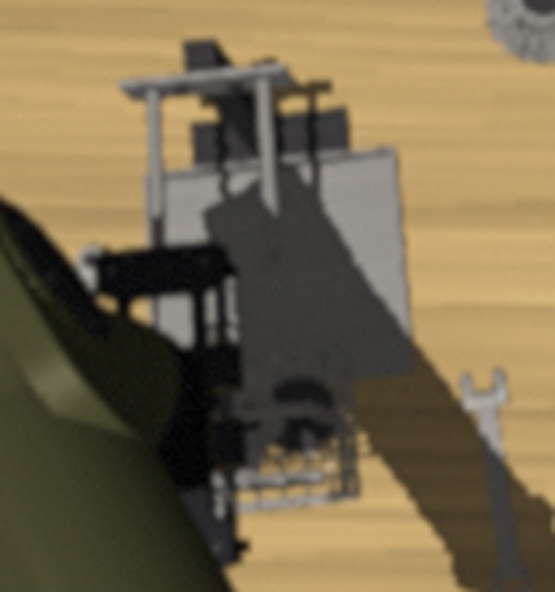

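View pics/wrist4.png

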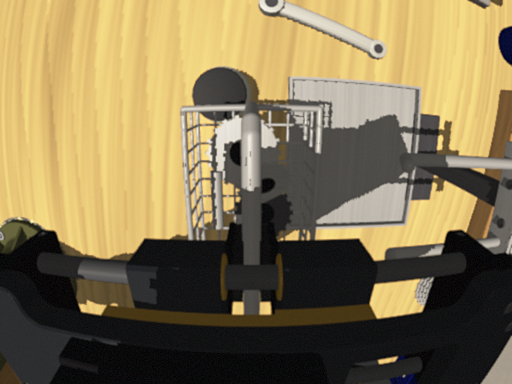

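```bash
python3 - <<'E'
from h import *
cal=optics.get_calibration("wrist")
im=cv2.imread("pics/wrist4.png");cv2.imwrite("pics/c6.png",cv2.resize(im[120:290,360:512],None,fx=3.5,fy=3.5,interpolation=2))
print(fish(cal,[(405,160),(408,160)],.235), fish(cal,[(450,162),(505,163)],.215))
delta([.566,.3005,.252],7.4)
E
```

```text
[[0.5173 0.3351 0.235 ]
 [0.5197 0.3355 0.235 ]] [[0.5738 0.3382 0.215 ]
 [0.6447 0.3493 0.215 ]]
t 9.6 pos [0.4198 0.2765 0.2525] ft [ 0.5  0.4 -5.8] grip 8.5
turn [-0.    0.01 -0.14] shift [  5.3 148.1   0.5]
```

View pics/c6.png

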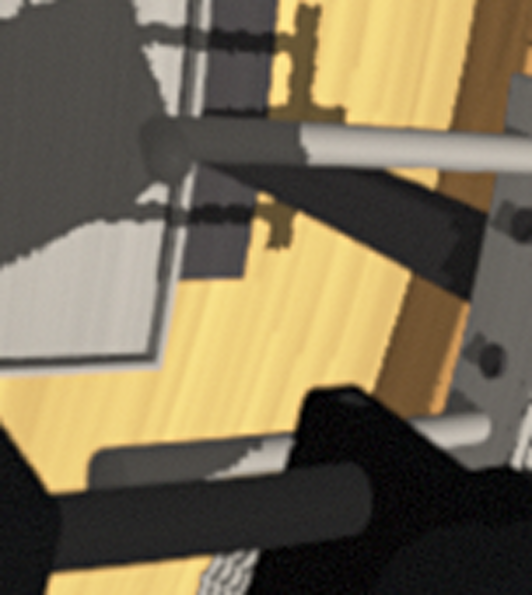

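Request:
step_arm:
  deltas:
    - [0,0,0,1,4,-2,0]
    - [0,0,0,2,14,-4,0]
    - [0,0,0,3,30,-4,0]
    - [0,0,0,4,50,-4,0]
    - [0,0,0,4,72,-4,0]
    - [0,0,0,4,94,-4,0]
    - [0,0,0,4,116,-4,0]
    - [0,0,0,4,133,-4,0]

```text
time: 10.6
position: [0.5534, 0.2968, 0.2556]
tool_rot: [-2.078, -2.355, 0.0]
ft_force: [-0.2, -0.3, -6.0]
grip_width: 0.097
```

Request:
step_arm:
  deltas:
    - [0,0,0,0,9,0,0]
    - [0,0,0,0,14,0,0]
    - [0,0,0,0,15,0,0]
    - [0,0,0,0,15,0,0]
    - [0,0,0,0,15,0,0]
    - [0,0,0,0,15,0,0]
    - [0,0,0,0,15,0,0]
    - [0,0,0,0,15,0,0]

```text
time: 11.6
position: [0.5661, 0.2991, 0.2566]
tool_rot: [2.076, 2.358, -0.0]
ft_force: [-0.3, 0.3, -6.5]
grip_width: 0.1
```

```bash
python3 - <<'E'
from h import *
delta([.566,.2995,.206],7.4)
for n in("side","top"):
  im=optics.get_image(n); cv2.imwrite(f"pics/{n}5.png",im[:,:,::-1])
s=cv2.imread("pics/side5.png"); cv2.imwrite("pics/s5.png",cv2.resize(s[170:330,130:280],None,fx=3.7,fy=3.7,interpolation=2))
s=cv2.imread("pics/top5.png"); cv2.imwrite("pics/t5.png",cv2.resize(s[110:250,100:250],None,fx=3.7,fy=3.7,interpolation=2))
E
```

```text
t 11.6 pos [0.5661 0.2991 0.2566] ft [-0.3  0.3 -6.5] grip 8.7
turn [ 0.    0.01 -0.14] shift [ 0.4 -0.  50.6]
```

View pics/s5.png

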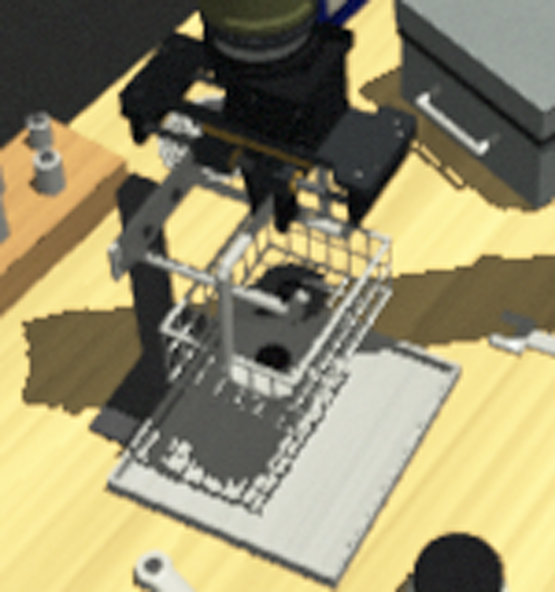

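View pics/t5.png

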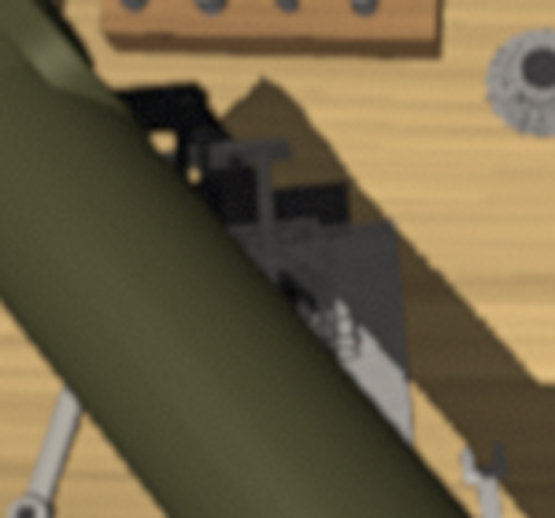

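Request:
step_arm:
  deltas:
    - [0,0,0,0,0,5,0]
    - [0,0,0,0,0,13,0]
    - [0,0,0,0,0,22,0]
    - [0,0,0,0,0,31,0]
    - [0,0,0,0,0,39,0]
    - [0,0,0,0,0,44,0]
    - [0,0,0,0,0,46,0]
    - [0,0,0,0,0,46,0]

```text
time: 12.7
position: [0.5661, 0.2992, 0.2106]
tool_rot: [2.076, 2.358, 0.0]
ft_force: [0.2, 0.3, -5.6]
grip_width: 0.099
```

Request:
step_arm:
  deltas:
    - [0,0,0,0,0,1,0]
    - [0,0,0,0,0,2,0]
    - [0,0,0,0,0,3,0]
    - [0,0,0,0,0,4,0]
    - [0,0,0,0,0,4,0]
    - [0,0,0,0,0,4,0]
    - [0,0,0,0,0,4,0]
    - [0,0,0,0,0,4,0]

```text
time: 13.7
position: [0.5661, 0.2992, 0.2066]
tool_rot: [2.076, 2.358, 0.0]
ft_force: [0.3, -0.1, -6.8]
grip_width: 0.098
```

Still carrying the full weight; continue down in small steps.

Request:
step_arm:
  deltas:
    - [0,0,0,0,0,0.7,0]
    - [0,0,0,0,0,1.4,0]
    - [0,0,0,0,0,2,0]
    - [0,0,0,0,0,2,0]
    - [0,0,0,0,0,2,0]
    - [0,0,0,0,0,2,0]
    - [0,0,0,0,0,2,0]
    - [0,0,0,0,0,2,0]

```text
time: 14.7
position: [0.5662, 0.2993, 0.2051]
tool_rot: [2.076, 2.357, 0.001]
ft_force: [-3.0, -2.5, 4.2]
grip_width: 0.103
```

```bash
python3 - <<'E'
from h import *
delta([.566,.2995,.206],7.4); print(ctrl.get_state()["torque"])
for n in("side","wrist"):
  im=optics.get_image(n); cv2.imwrite(f"pics/{n}6.png",im[:,:,::-1])
s=cv2.imread("pics/side6.png"); cv2.imwrite("pics/s6.png",cv2.resize(s[190:310,150:270],None,fx=4.7,fy=4.7,interpolation=2))
E
```

```text
t 14.7 pos [0.5662 0.2993 0.2051] ft [-3.  -2.5  4.2] grip 8.9
turn [ 0.03  0.   -0.14] shift [ 0.3 -0.2 -0.9]
[-0.3757  0.433  -0.0319]
```

View pics/s6.png

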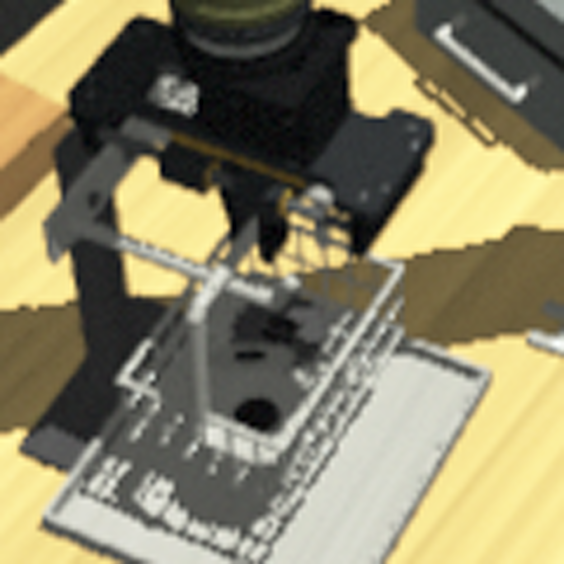

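View pics/wrist6.png

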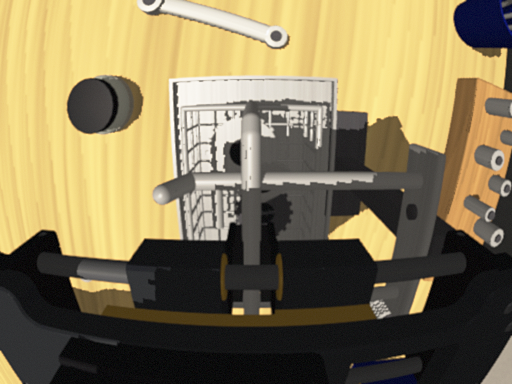

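Request:
step_arm:
  deltas:
    - [0,0,0,0,0,0,10]
    - [0,0,0,0,0,0,13]
    - [0,0,0,0,0,0,16]
    - [0,0,0,0,0,0,22]
    - [0,0,0,0,0,0,30]
    - [0,0,0,0,0,0,40]
    - [0,0,0,0,0,0,50]
    - [0,0,0,0,0,0,50]
  newtons: 10

```text
time: 15.8
position: [0.5661, 0.2992, 0.2045]
tool_rot: [2.076, 2.358, -0.0]
ft_force: [0.5, -0.1, 0.5]
grip_width: 0.55
```

```bash
python3 - <<'E'
from h import *
delta([.566,.2995,.206],7.4); print(ctrl.get_state()["torque"])
for n in("side","wrist"):
  im=optics.get_image(n); cv2.imwrite(f"pics/{n}7.png",im[:,:,::-1])
s=cv2.imread("pics/side7.png"); cv2.imwrite("pics/s7.png",cv2.resize(s[190:310,150:270],None,fx=4.7,fy=4.7,interpolation=2))
E
```

```text
t 15.8 pos [0.5661 0.2992 0.2045] ft [ 0.5 -0.1  0.5] grip 47.9
turn [ 0.    0.   -0.14] shift [ 0.3 -0.1 -1.5]
[ 0.0102 -0.0593  0.0093]
```

View pics/s7.png

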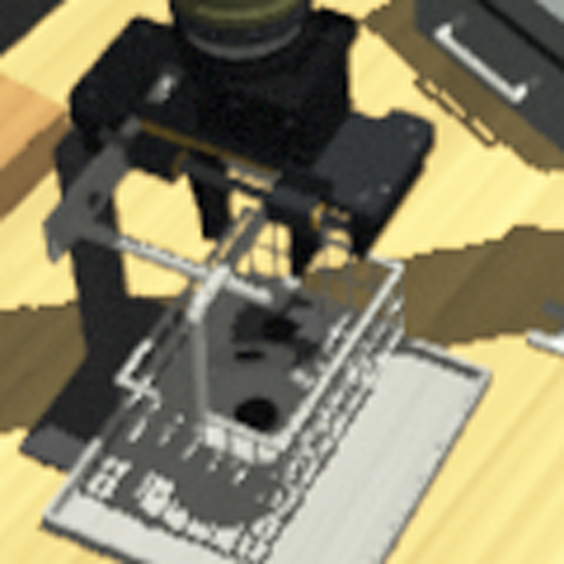

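View pics/wrist7.png

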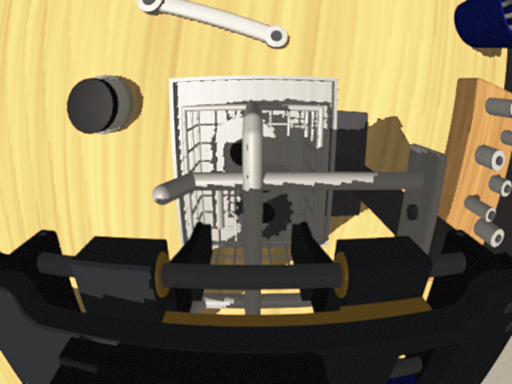

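Request:
step_arm:
  deltas:
    - [0,0,0,0,0,-10,50]
    - [0,0,0,0,0,-35,50]
    - [0,0,0,0,0,-70,50]
    - [0,0,0,0,0,-110,50]
    - [0,0,0,0,0,-140,50]
    - [0,0,0,0,0,-155,50]
    - [0,0,0,0,0,-155,50]
    - [0,0,0,0,0,-155,50]

```text
time: 16.9
position: [0.5658, 0.2988, 0.358]
tool_rot: [-2.076, -2.357, 0.003]
ft_force: [-0.4, -0.0, -0.8]
grip_width: 0.574
```

```bash
python3 - <<'E'
from h import *
delta([.4358,-.151,.25],-16)
im=optics.get_image("side"); cv2.imwrite("pics/s8.png",cv2.resize(im[170:310,130:280],None,fx=4,fy=4,interpolation=2)[:,:,::-1])
E
```

```text
t 16.9 pos [0.5658 0.2988 0.358 ] ft [-0.4 -0.  -0.8] grip 50.0
turn [-0.1   0.08 23.27] shift [-429.7 -185.7  108.8]
```

View pics/s8.png

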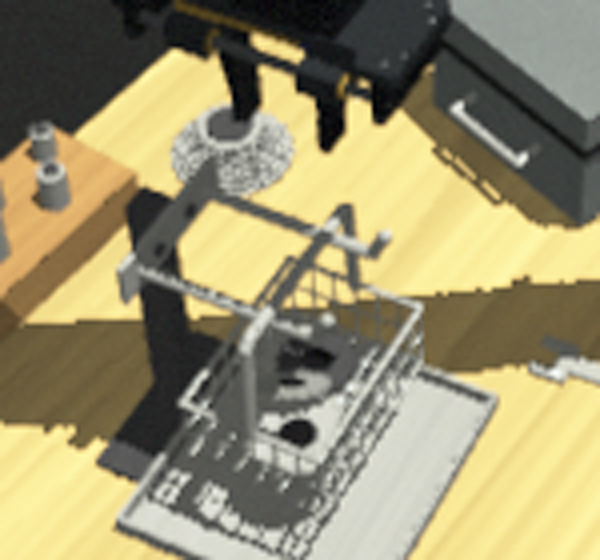

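Request:
step_arm:
  deltas:
    - [0,0,1,-15,-6,0,40]
    - [0,0,3,-45,-19,0,34]
    - [0,0,5,-85,-37,5,34]
    - [0,0,7,-125,-54,10,34]
    - [0,0,9,-165,-71,20,34]
    - [0,0,11,-205,-89,30,34]
    - [0,0,13,-245,-106,40,34]
    - [0,0,15,-285,-123,50,34]

```text
time: 17.95
position: [0.4789, -0.0008, 0.3082]
tool_rot: [-2.368, -2.064, 0.002]
ft_force: [1.1, -0.2, 0.2]
grip_width: 0.391
```

```bash
python3 - <<'E'
from h import *
delta([.4358,-.151,.25],-16)
E
```

```text
t 17.95 pos [ 0.4789 -0.0008  0.3082] ft [ 1.1 -0.2  0.2] grip 34.0
turn [-0.08  0.03  8.15] shift [-154.7  -22.1   58.3]
```

Request:
step_arm:
  deltas:
    - [0,0,2,-38,-6,10,34]
    - [0,0,4,-75,-11,20,34]
    - [0,0,6,-108,-16,32,34]
    - [0,0,7,-132,-19,42,34]
    - [0,0,8,-147,-21,52,34]
    - [0,0,8,-151,-22,58,34]
    - [0,0,8,-151,-22,58,34]
    - [0,0,8,-151,-22,58,34]

```text
time: 18.95
position: [0.4386, -0.1447, 0.2519]
tool_rot: [2.502, 1.899, 0.001]
ft_force: [0.6, 0.2, 0.3]
grip_width: 0.393
```

```bash
python3 - <<'E'
from h import *
delta([.4358,-.151,.1],-16)
cal=optics.get_calibration("wrist");im=optics.get_image("wrist"); cv2.imwrite("pics/w9.png",im[:,:,::-1])
import pickle;pickle.dump(cal,open("w9.pkl","wb"))
im=optics.get_image("side"); cv2.imwrite("pics/side9.png",im[:,:,::-1])
E
```

```text
t 18.95 pos [ 0.4386 -0.1447  0.2519] ft [0.6 0.2 0.3] grip 34.2
turn [ 0.04 -0.    0.38] shift [ -6.8  -1.2 151.9]
```

View pics/w9.png

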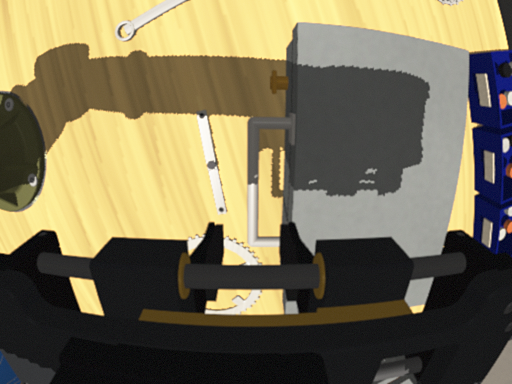

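View pics/side9.png

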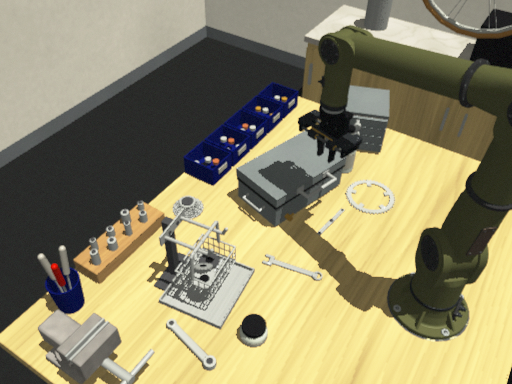

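```bash
python3 - <<'E'
from h import *; import pickle
cal=pickle.load(open("w9.pkl","rb"))
im=cv2.imread("pics/w9.png");cv2.imwrite("pics/c9.png",cv2.resize(im[100:260,220:320],None,fx=5,fy=3.6,interpolation=2))
P=fish(cal,[(254,119),(252.5,243)],.119);print(P,P.mean(0),np.degrees(np.arctan2(*(P[0]-P[1])[[1,0]]))-90)
P=fish(cal,[(293,119),(285,240)],.138);print("front edge",P,np.degrees(np.arctan2(*(P[0]-P[1])[[1,0]]))-90)
E
```

```text
[[ 0.4583 -0.0868  0.119 ]
 [ 0.4206 -0.2172  0.119 ]] [ 0.4394 -0.152   0.119 ] -16.14227917045072
front edge [[ 0.4935 -0.0948  0.138 ]
 [ 0.4568 -0.2133  0.138 ]] -17.18079734252403
```

View pics/c9.png

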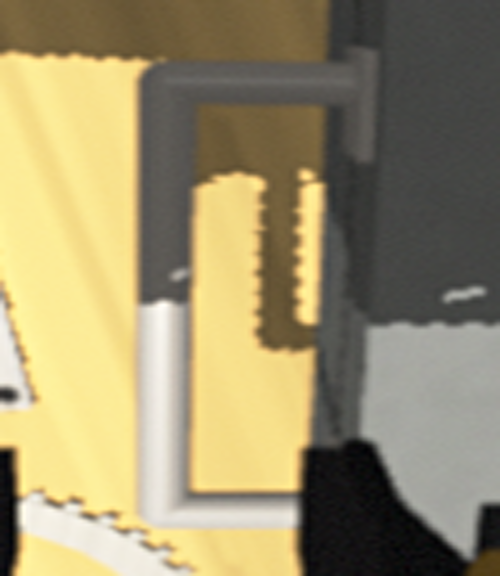

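Request:
step_arm:
  deltas:
    - [0,0,0.2,-4,1,15,31]
    - [0,0,0.3,-6.7,1.3,40,31]
    - [0,0,0.3,-6.7,1.3,65,31]
    - [0,0,0.3,-6.7,1.3,85,31]
    - [0,0,0.3,-6.7,1.3,100,31]
    - [0,0,0.3,-6.7,1.3,110,31]
    - [0,0,0.3,-6.7,1.3,115,31]
    - [0,0,0.3,-6.7,1.3,115,31]

```text
time: 20.05
position: [0.4375, -0.1526, 0.1366]
tool_rot: [2.509, 1.89, 0.0]
ft_force: [0.4, -0.2, -0.3]
grip_width: 0.356
```

```bash
python3 - <<'E'
from h import *
delta([.438,-.1515,.1],-16)
cal=optics.get_calibration("wrist");im=optics.get_image("wrist"); cv2.imwrite("pics/w10.png",im[:,:,::-1])
im=optics.get_image("side"); cv2.imwrite("pics/s10.png",cv2.resize(im[90:210,250:390],None,fx=5,fy=5,interpolation=2)[:,:,::-1])
E
```

```text
t 20.05 pos [ 0.4375 -0.1526  0.1366] ft [ 0.4 -0.2 -0.3] grip 31.0
turn [ 0.01  0.   -0.03] shift [ 1.2  0.1 36.6]
```

View pics/w10.png

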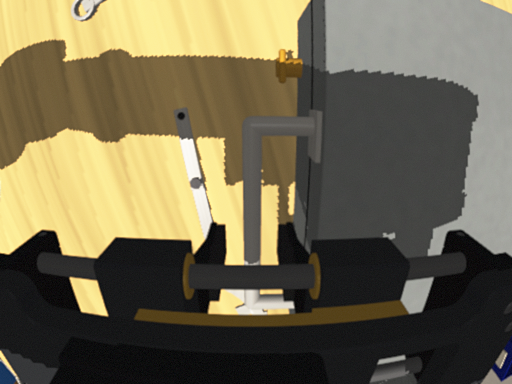

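View pics/s10.png

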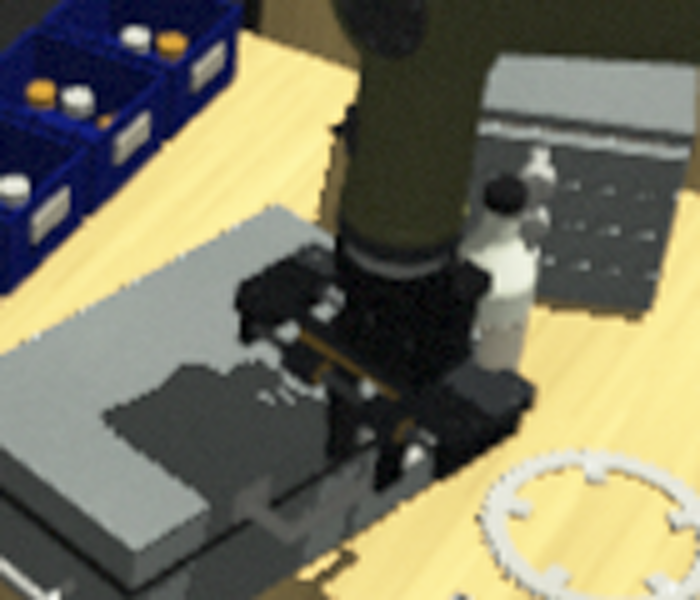

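Request:
step_arm:
  deltas:
    - [0,0,0,0.5,0,10,31]
    - [0,0,0,1,0,22,31]
    - [0,0,0,1,0,31,31]
    - [0,0,0,1,0,36,31]
    - [0,0,0,1,0,36,31]
    - [0,0,0,1,0,36,20]
    - [0,0,0,1,0,36,10]
    - [0,0,0,1,0,36,0]
  newtons: 25

```text
time: 21.15
position: [0.4382, -0.1518, 0.1008]
tool_rot: [2.509, 1.889, 0.001]
ft_force: [1.4, -0.2, -0.1]
grip_width: 0.126
```

Request:
step_arm:
  deltas:
    - [0,0,0,0,0,0,0]
    - [0,0,0,0,0,0,0]
    - [0,0,0,0,0,0,0]
    - [0,0,0,0,0,0,0]
    - [0,0,0,0,0,0,0]
    - [0,0,0,0,0,0,0]
    - [0,0,0,0,0,0,0]
    - [0,0,0,0,0,0,0]

```text
time: 22.15
position: [0.4382, -0.1518, 0.1008]
tool_rot: [2.509, 1.889, 0.001]
ft_force: [4.9, -1.5, 2.1]
grip_width: 0.127
```

```bash
python3 - <<'E'
from h import *
delta([.438,-.1515,.1],-16); print(ctrl.get_state()["torque"])
im=optics.get_image("wrist"); cv2.imwrite("pics/w11.png",im[:,:,::-1])
E
```

```text
t 22.15 pos [ 0.4382 -0.1518  0.1008] ft [ 4.9 -1.5  2.1] grip 11.0
turn [ 0.07  0.01 -0.04] shift [ 0.2 -0.3  0.8]
[-0.3114 -0.8727 -0.003 ]
```

View pics/w11.png

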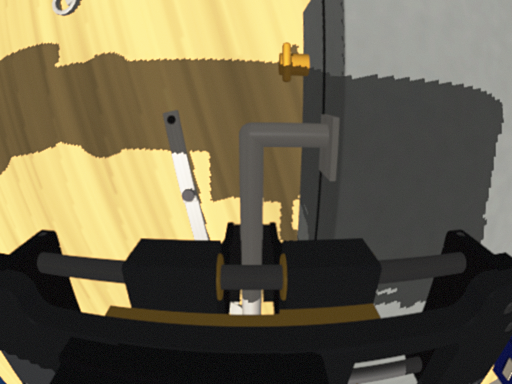

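```bash
python3 - <<'E'
import numpy as np
f=lambda t:np.array([238-(238*np.cos(t)-17*np.sin(t)),-(17*np.cos(t)+238*np.sin(t)-17)])
n=40; s=np.arange(n+1)/n; u=s-np.sin(2*np.pi*s)/(2*np.pi); th=1.32*u
for c in range(5):
  b=f(th[8*c]); print([[*(f(th[8*c+i])-b).round(1).tolist()] for i in range(1,9)], th[8*c+8].round(3))
E
```

```text
[[0.0, -0.0], [0.0, -0.3], [0.1, -0.9], [0.2, -2.0], [0.3, -3.9], [0.6, -6.7], [1.0, -10.4], [1.6, -15.2]] 0.064
[[0.9, -6.0], [2.2, -13.1], [3.9, -21.4], [6.3, -30.8], [9.4, -41.3], [13.4, -52.6], [18.3, -64.6], [24.3, -77.1]] 0.405
[[7.1, -12.7], [15.2, -25.5], [24.4, -38.0], [34.5, -50.1], [45.4, -61.4], [56.8, -71.9], [68.6, -81.4], [80.5, -89.8]] 0.915
[[11.8, -7.3], [23.2, -13.5], [34.0, -18.7], [44.0, -22.9], [53.1, -26.3], [61.2, -28.9], [68.1, -31.0], [74.0, -32.5]] 1.256
[[4.7, -1.1], [8.4, -1.9], [11.1, -2.5], [13.0, -2.8], [14.1, -3.1], [14.7, -3.2], [14.9, -3.2], [15.0, -3.2]] 1.32
```

Request:
step_arm:
  deltas:
    - [0,0,0,0,0,-0.2,0]
    - [0,0,0,0,0,-0.8,0]
    - [0,0,0,0,0.1,-2,0]
    - [0,0,0,0,0.2,-4,0]
    - [0,0,0,0,0.4,-6.5,0]
    - [0,0,0,0,0.8,-9.5,0]
    - [0,0,0,0,1.2,-12.5,0]
    - [0,0,0,0,1.6,-15.2,0]

```text
time: 23.2
position: [0.4396, -0.1521, 0.115]
tool_rot: [2.509, 1.89, 0.001]
ft_force: [7.1, -3.2, -5.5]
grip_width: 0.129
```

```bash
python3 - <<'E'
from h import *
delta([.438,-.1515,.1],-16); print(ctrl.get_state()["torque"])
E
```

```text
t 23.2 pos [ 0.4396 -0.1521  0.115 ] ft [ 7.1 -3.2 -5.5] grip 11.3
turn [ 0.05 -0.02 -0.04] shift [ 0.2 -1.7 15. ]
[-0.5207 -1.4633  0.0074]
```

Request:
step_arm:
  deltas:
    - [0,0,0,0,1.4,-6,0]
    - [0,0,0,0,3.2,-13,0]
    - [0,0,0,0,5.4,-21.5,0]
    - [0,0,0,0,8,-31,0]
    - [0,0,0,0,11.2,-41.5,0]
    - [0,0,0,0,15.3,-52.5,0]
    - [0,0,0,0,20.2,-64.5,0]
    - [0,0,0,0,26.2,-77,0]

```text
time: 24.2
position: [0.4621, -0.1587, 0.1929]
tool_rot: [-2.506, -1.887, 0.006]
ft_force: [-6.1, 2.2, -1.6]
grip_width: 0.126
```

```bash
python3 - <<'E'
from h import *
delta([.438,-.1515,.1],-16); print(ctrl.get_state()["torque"])
E
```

```text
t 24.2 pos [ 0.4621 -0.1587  0.1929] ft [-6.1  2.2 -1.6] grip 11.0
turn [-0.35  0.02 -0.05] shift [  0.2 -24.6  93.1]
[ 0.3211  1.4602 -0.0258]
```

Request:
step_arm:
  deltas:
    - [0,0,0,0,6.5,-12.7,0]
    - [0,0,0,0,14.2,-25.5,0]
    - [0,0,0,0,23.4,-38,0]
    - [0,0,0,0,33.5,-50,0]
    - [0,0,0,0,44.4,-61.4,0]
    - [0,0,0,0,55.8,-72,0]
    - [0,0,0,0,67.6,-81.4,0]
    - [0,0,0,0,79.5,-89.8,0]

```text
time: 25.2
position: [0.5395, -0.1807, 0.286]
tool_rot: [-2.509, -1.889, 0.004]
ft_force: [-7.6, 1.6, 7.8]
grip_width: 0.127
```

```bash
python3 - <<'E'
from h import *
delta([.438,-.1515,.1],-16); print(ctrl.get_state()["torque"])
E
```

```text
t 25.2 pos [ 0.5395 -0.1807  0.286 ] ft [-7.6  1.6  7.8] grip 11.1
turn [-0.15  0.07 -0.05] shift [   0.3 -105.1  186.2]
[0.4263 1.801  0.0187]
```

Request:
step_arm:
  deltas:
    - [0,0,0,0,0,0,0]
    - [0,0,0,0,0,0,0]
    - [0,0,0,0,0,0,0]
    - [0,0,0,0,0,0,0]
    - [0,0,0,0,0,0,0]
    - [0,0,0,0,0,0,0]
    - [0,0,0,0,0,0,0]
    - [0,0,0,0,0,0,0]

```text
time: 26.2
position: [0.5398, -0.1808, 0.286]
tool_rot: [2.51, 1.89, -0.002]
ft_force: [-9.1, 1.4, 9.9]
grip_width: 0.126
```

```bash
python3 - <<'E'
from h import *
delta([.438,-.1515,.1],-16); print(ctrl.get_state()["torque"])
im=optics.get_image("wrist"); cv2.imwrite("pics/w12.png",im[:,:,::-1])
im=optics.get_image("side"); cv2.imwrite("pics/s12.png",cv2.resize(im[60:220,210:390],None,fx=4.2,fy=3.7,interpolation=2)[:,:,::-1])
E
```

```text
t 26.2 pos [ 0.5398 -0.1808  0.286 ] ft [-9.1  1.4  9.9] grip 11.0
turn [-0.04  0.07 -0.04] shift [   0.3 -105.9  186.1]
[0.4219 1.9132 0.0355]
```

View pics/s12.png

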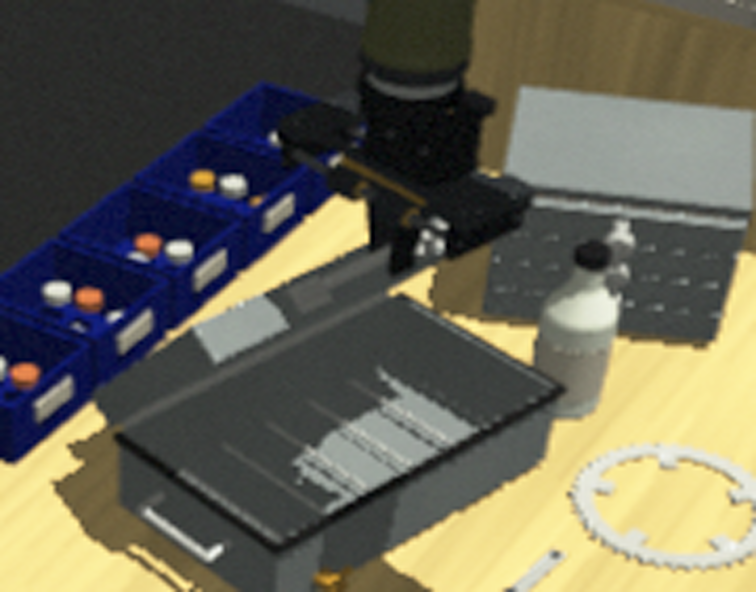

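View pics/w12.png

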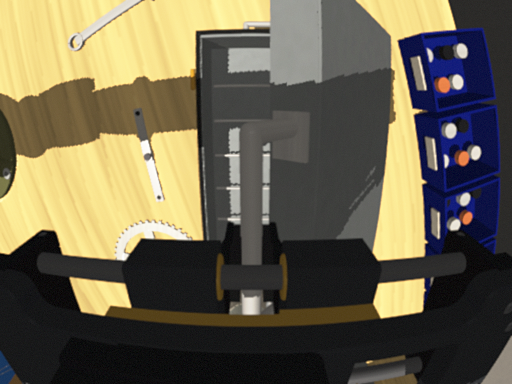

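Request:
step_arm:
  deltas:
    - [0,0,0,0,1,-3,0]
    - [0,0,0,0,6,-7.5,0]
    - [0,0,0,0,14,-12.5,0]
    - [0,0,0,0,24,-18,0]
    - [0,0,0,0,34.5,-22.8,0]
    - [0,0,0,0,45,-27,0]
    - [0,0,0,0,54,-30.2,0]
    - [0,0,0,0,62,-32.6,0]

```text
time: 27.3
position: [0.6016, -0.1986, 0.3159]
tool_rot: [2.509, 1.889, 0.002]
ft_force: [-2.3, 0.6, 5.3]
grip_width: 0.122
```

```bash
python3 - <<'E'
from h import *
delta([.438,-.1515,.1],-16); print(ctrl.get_state()["torque"])
E
```

```text
t 27.3 pos [ 0.6016 -0.1986  0.3159] ft [-2.3  0.6  5.3] grip 10.6
turn [ 0.09 -0.01 -0.03] shift [  -0.  -170.6  215.6]
[0.272 0.802 0.045]
```

Request:
step_arm:
  deltas:
    - [0,0,0,0,6,-2.3,0]
    - [0,0,0,0,11,-4,0]
    - [0,0,0,0,15.5,-5.2,0]
    - [0,0,0,0,19,-6,0]
    - [0,0,0,0,21.5,-6.6,0]
    - [0,0,0,0,23,-6.9,0]
    - [0,0,0,0,24,-7,0]
    - [0,0,0,0,24,-7,0]

```text
time: 28.3
position: [0.6235, -0.2048, 0.3219]
tool_rot: [-2.509, -1.89, -0.0]
ft_force: [0.0, 1.2, -1.7]
grip_width: 0.126
```

```bash
python3 - <<'E'
from h import *
delta([.438,-.1515,.1],-16); print(ctrl.get_state()["torque"])
for n in("side","top","wrist"):
  im=optics.get_image(n); cv2.imwrite(f"pics/{n}13.png",im[:,:,::-1])
im=cv2.imread("pics/side13.png"); cv2.imwrite("pics/s13.png",cv2.resize(im[60:220,210:390],None,fx=4.4,fy=3.7,interpolation=2))
im=cv2.imread("pics/top13.png"); cv2.imwrite("pics/t13.png",cv2.resize(im[120:270,250:420],None,fx=4,fy=4,interpolation=2))
E
```

```text
t 28.3 pos [ 0.6235 -0.2048  0.3219] ft [ 0.   1.2 -1.7] grip 11.0
turn [-0.   -0.01 -0.03] shift [   0.  -193.   221.9]
[ 0.266   0.1675 -0.0457]
```

View pics/s13.png

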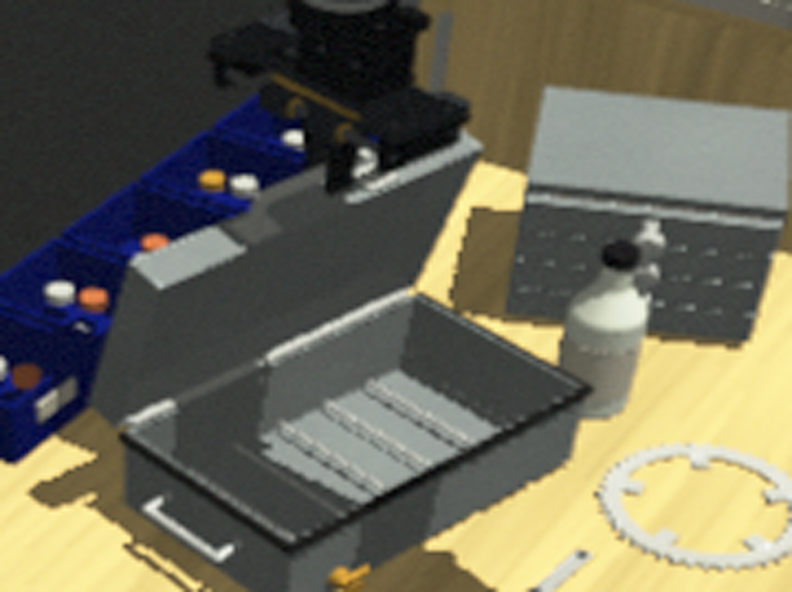

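View pics/t13.png

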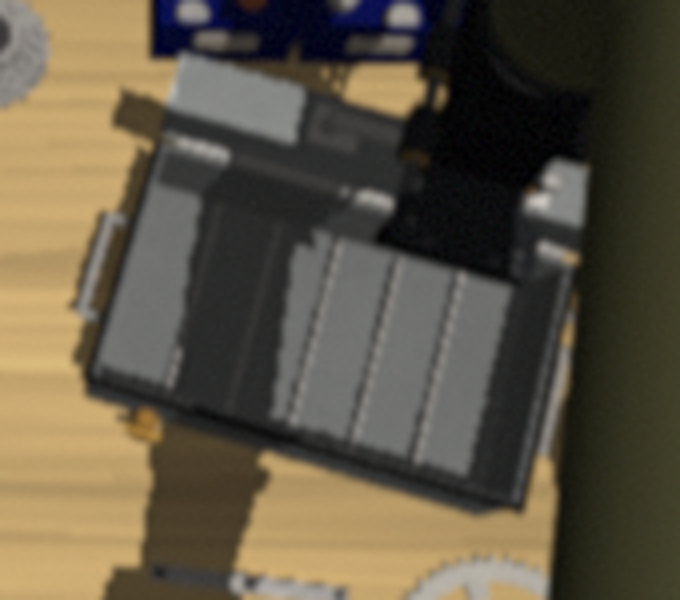

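View pics/wrist13.png

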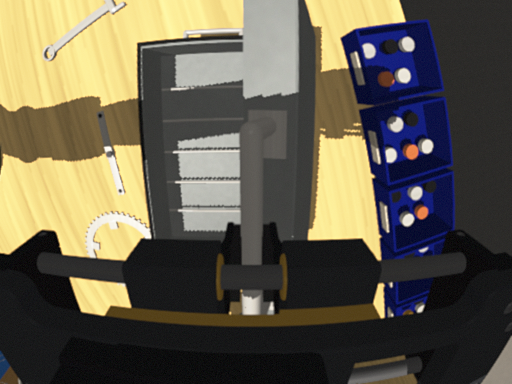

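```bash
python3 - <<'E'
from h import *
ex=np.array([np.cos(np.radians(-16)),np.sin(np.radians(-16)),0]);ey=np.array([-ex[1],ex[0],0])
im=cv2.imread("pics/top13.png"); cv2.imwrite("pics/t13b.png",cv2.resize(im[125:175,280:340],None,fx=12,fy=12,interpolation=2))
im=cv2.imread("pics/side13.png"); cv2.imwrite("pics/s13b.png",cv2.resize(im[115:185,225:275],None,fx=8,fy=8,interpolation=2))
t=uncrop([(180,52),(163,132)],(250,120),4)
s=[((a+.5)/4.4-.5+210,(b+.5)/3.7-.5+60) for a,b in[(132,262),(160,290)]]
X=tri(t,s);
P=plane("top",t[:1],.303),plane("top",t[1:],.294),plane("side",s[:1],.303),plane("side",s[1:],.294)
for Q in(X,*P):
  for q in Q: print(q,"ex",q@ex,"ey",q@ey)
E
```

```text
[ 0.6914 -0.0526  0.3059] ex 0.6791154995138463 ey 0.13999659770500936
[ 0.6528 -0.0393  0.2992] ex 0.6383061891500929 ey 0.1421450656189173
[ 0.6951 -0.0523  0.303 ] ex 0.6826178689738389 ey 0.14137416701603112
[ 0.6458 -0.0425  0.294 ] ex 0.6325171059823391 ey 0.1371785802154916
[ 0.6921 -0.0557  0.303 ] ex 0.680689641641133 ey 0.13721398816561906
[ 0.6613 -0.0449  0.294 ] ex 0.6480602022764623 ey 0.13915567989647606
```

View pics/t13b.png

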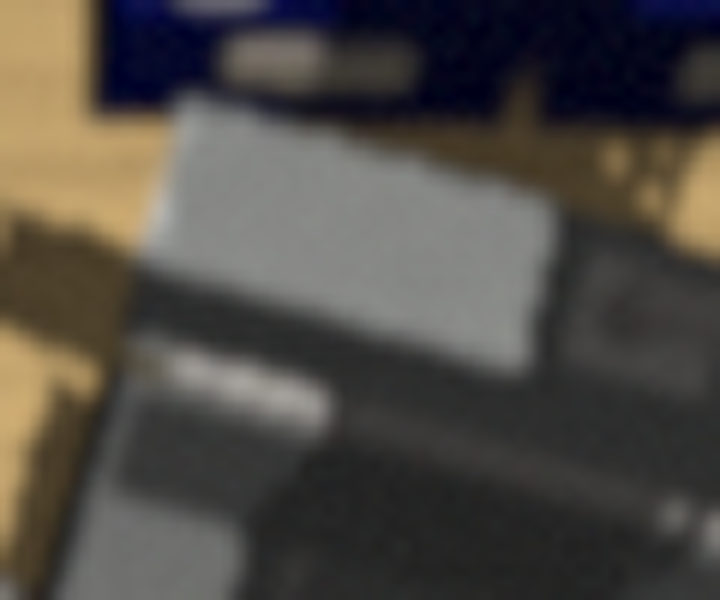

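View pics/s13b.png

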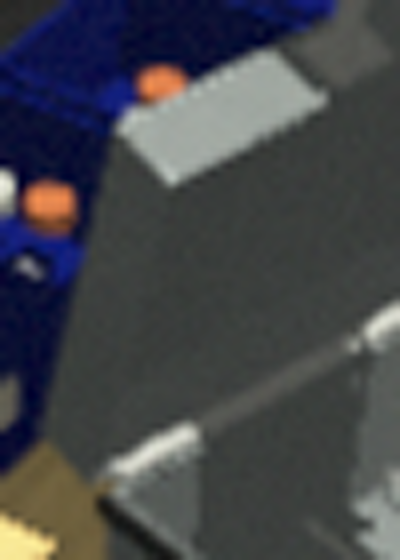

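```bash
python3 - <<'E'
from h import *
ex=np.array([np.cos(np.radians(-16)),np.sin(np.radians(-16)),0])
t=uncrop([(180,95),(148,265)],(280,125),12); s=uncrop([(120,125),(172,185)],(225,115),8)
X=tri(t,s); print(X,X@ex)
f=lambda c,th:(c[0]*np.cos(th)-c[1]*np.sin(th), .102+c[1]*np.cos(th)+c[0]*np.sin(th))
for n,u in(("top",t),("side",s)):
  for i,c in enumerate(((.198,.036),(.198,0))):
    for th in(1.29,1.32,1.35):
      d,z=f(c,th); q=plane(n,u[i:i+1],z)[0]@ex; print(n,i,th,"hinge ex implied",round(q+d,4))
E
```

```text
[[ 0.6913 -0.0523  0.3071]
 [ 0.6618 -0.0462  0.2942]] [0.679  0.6488]
top 0 1.29 hinge ex implied 0.7036
top 0 1.32 hinge ex implied 0.6974
top 0 1.35 hinge ex implied 0.6912
top 1 1.29 hinge ex implied 0.7043
top 1 1.32 hinge ex implied 0.6979
top 1 1.35 hinge ex implied 0.6916
side 0 1.29 hinge ex implied 0.7029
side 0 1.32 hinge ex implied 0.6963
side 0 1.35 hinge ex implied 0.69
side 1 1.29 hinge ex implied 0.7057
side 1 1.32 hinge ex implied 0.6985
side 1 1.35 hinge ex implied 0.6913
```

Request:
step_arm:
  deltas:
    - [0,0,0,0,0.3,0,0]
    - [0,0,0,0,0.6,-0.1,0]
    - [0,0,0,0,1,-0.2,0]
    - [0,0,0,0,1,-0.2,0]
    - [0,0,0,0,1,-0.2,0]
    - [0,0,0,0,1,-0.2,0]
    - [0,0,0,0,1,-0.2,0]
    - [0,0,0,0,1,-0.2,0]

```text
time: 29.45
position: [0.6245, -0.2052, 0.3222]
tool_rot: [-2.509, -1.89, -0.0]
ft_force: [0.7, 2.5, -4.9]
grip_width: 0.13
```

```bash
python3 - <<'E'
from h import *
delta([.438,-.1515,.1],-16); s=ctrl.get_state(); print(s["torque"],s["qd"])
im=optics.get_image("side"); cv2.imwrite("pics/side14.png",im[:,:,::-1])
im=optics.get_image("top"); cv2.imwrite("pics/top14.png",im[:,:,::-1])
E
```

```text
t 29.45 pos [ 0.6245 -0.2052  0.3222] ft [ 0.7  2.5 -4.9] grip 11.3
turn [-0.   -0.   -0.03] shift [   0.1 -194.1  222.2]
[ 0.4427 -0.0062  0.028 ] [-0.0003 -0.0004  0.0003 -0.0006  0.0011 -0.0005 -0.0003]
```

View pics/side14.png

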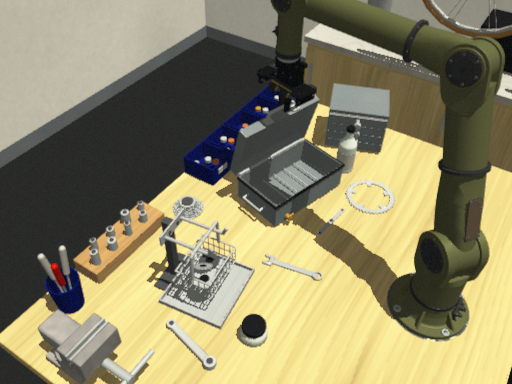

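View pics/top14.png

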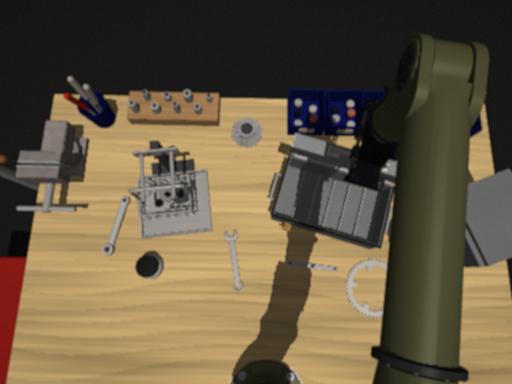

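```bash
python3 -c "
from bench import ctrl; print(ctrl.close_job())"
```

```text
the job is handed in; nothing more can be done
None
```

The basket hangs by its bar across both prongs of the drip stand, released, and the lid is up at its balance point with the gripper still holding the handle. I handed the job in at 29.5 s of the 64 s allowed.

- **Basket:** it came off the lid level and hung still in the camera view after I let go. The final pictures show it still hanging across both prongs.
- **Lid angle:** the last checks gave about 1.31 rad from the measured gripper travel. The lid corners in two camera views gave about 1.32 rad, measured just before a last 1 mm correction. The balance point is 1.32 rad.
- **Holding still:** joint speeds were near zero and the force on the gripper was about 5 N when I handed in.
- **During the swing:** the force on the gripper rose to about 13 N, roughly in line with the lid's arm. The bar seems to have shifted 3–4 mm along the finger pads. I corrected the path for it, and the grip held.
- **Other things on the bench:** none of those in view looked moved in the final side and top pictures. I compared them by eye only.

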